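# Pack a flower-topped chocolate egg into its gift carrier

## Robot

A 6-joint arm with a two-finger parallel gripper is mounted at the origin on the work surface. World frame = base frame: x ahead of the robot, y to its left, z up, the work surface at z = 0. Lengths are in m, angles in rad, forces in N, time in s.
With the tool pointing down it reaches from about 0.375 to 0.9 m from the base axis. Payload 3.1 kg.
Tool frame: the origin (TCP) lies midway between the tips of the shut fingers; the grasp point (between the pads) lies 19 mm behind it; z points along the fingers, y is the line along which they close (so a half turn about z gives the same grasp; the last joint's range is limited). The gripper opens to 85 mm and grips with 20 to 120 N. Pads are 22 mm wide; open, the fingers measure 114 mm over their backs; the gripper's body (76 mm by 85 mm) begins 54 mm behind the grasp point. The pads swing forward as they close: fully open they stand 13 mm farther back than shut.
Start: joints at [1.026, 0.527, 1.433, -0, 1.181, -0.178], TCP at [0.224, 0.583, 0.231] pointing down, gripper open.
Joint ranges: [-3.08, 3.08], [-0.75, 2.2], [0.22, 2.44], [-1.43, 4.57], [0, 2.65], [-2.85, 2.85]. Speed limits (rad/s): [2.79, 2.79, 3.14, 3.14, 3.14, 3.14].

## Interface

Orientations are given as a unit quaternion [x, y, z, w].
In Python, from station import manip gives the robot as it stands. The module is installed in compiled form; this text tells all that it offers.
- The arm moves only by the tool apply_moves, never from a script. Its arguments are lists of equal length, an entry for each row: "claw": the gripper's target within -1 to 1 (fully open at 1, half-way at 0, shut at -1); "travel": the shift along the tool's x, y, z scaled (see below), a list of three; "turn": the turn, a rotation vector about the tool's x, y, z scaled (see below), a list of three. In form: {"claw": [claw, ...], "travel": [[dx, dy, dz], ...], "turn": [[rx, ry, rz], ...]}. A call has 1 to 5 rows; each row is the pose to reach, as a shift and turn from the pose commanded when the call began, along the tool's axes at that moment, turning the shorter way round; what a row does not reach only later rows make up. The controller multiplies each number of a shift by 800 mm and each number of a turn by 180 degrees. A row lasts 1/12 s, in which the tool goes at most 41.7 mm and 7.16 degrees, less where a joint would pass 70% of its speed; a pose out of reach is approached as far as the arm can. A call with a number of a shift or a turn outside -1 to 1 is refused whole. A call with a gripper value outside its range is refused whole. The fingers move at their own pace and stop on an object; "newtons" is the grip in N (left out, the last holds). Time passes only in rows, so rows that repeat a pose let the fingers close. It gives the time, the measured TCP pose, the force, the opening and the grip force at its end, in the units of the state.
- manip.sense(): the state, without advancing time (a new reading comes with each control period).
- manip.snapshot(name): name is "side" or "top"; returns a dict with "pixels" (384x512x3 uint8, red, green, blue), "depth" (384x512 float32, m along the optical axis (not along the pixel's ray), 0 where there is no reading), "intrinsics" (3x3 intrinsics, pixels), "R" (3x3) and "t" (3): a world point X has camera coordinates R X + t. Camera axes: x right, y down, z forward; pixel columns grow to the right and rows downward; lengths in m; the calibration is good to about 2 mm. A picture is of the moment at which its call begins.
- manip.sign_off(): hands the job in; it is judged then, once.
The state is a dict: "t": time; "q": joint angles; "qd": joint speeds; "tau": joint torques, N m; "tcp_pos": TCP position; "tool_rot": TCP orientation; "force": force on the tool from outside, world axes, zero at the start; "ft_torque": the same for the moment, N m; "finger_gap": opening from 0.0 (shut) to 1.0 (fully open); "gripper_force": force on a finger pad.
Only numpy, scipy, OpenCV 4.12 (cv2) and the standard library are available. Lean on these libraries where they do the work, as an engineer would, in place of code of your own. Each camera call takes 0.05 s, during which the arm holds its last target. There are 200 camera calls.

## Task

Pack the flower-topped chocolate egg into the open wooden gift carrier, in build order: first the card collar, down flat in the round recess of the carrier's base; then the egg, lifted straight up out of its tray pocket, kept upright and set down (not dropped) blunt end in the collar; last the wooden retaining plate over the egg's tip, both tongues fully down in the slots of the two cheeks. Leave the plain eggs, the dish of sugar flowers and the palette knife where they are.

Things in the scene. Friction and masses are not known exactly. Their poses are not given: they have to be found in the camera images.
- carrier: Gift carrier, plain plywood, fixed, open in front and behind (-x, +x). Origin: centre of its underside. Base 100 (x) x 120 (y) x 13 mm high. At each end in y stands a cheek 60 mm wide (x), 10 mm thick, inner faces 50 mm either side of the centre. The stack goes on the vertical axis through the origin; fingers have room only in front and behind, so close them along the carrier's x.
- carrier_recess (a point): Centre of the floor of the round recess in the middle of the carrier's base, 5 mm above the carrier's origin. The recess is 56 mm across and 8 mm deep, its mouth slightly chamfered. Axes as the carrier's.
- carrier_slots (a point): Point on the carrier's axis, midway between its two slots and level with their floors, 76 mm above the carrier's origin. Each slot is open at the top, in the middle of a cheek's top edge, 36 mm wide (x), between two round-topped horns that rise 12 mm above its floor. Axes as the carrier's.
- collar: Loose card collar (spacer under the egg): plain brown board ring, 52 mm outside, 40 mm inside, 22 mm high, about 25 g, flat on the bench to the robot's right (-y), nearer or farther than the retaining plate. Origin: centre of its underside, z up. Home: origin on the recess floor, top 14 mm above the carrier's base.
- egg: Dark chocolate egg, white sugar flowers on its tip, 52 mm across, 68 mm tall, 70-130 g (thick base, weight low), blunt end down in a tray pocket. Origin: centre of the flat on its blunt end; z to the tip. Only straight side: the band from 22 to 34 mm above the origin; grip it there (it starts 3 mm above the tray's top). Seated in the home collar its origin is about 22.5 mm above the carrier's.
- retainer: Plywood retaining plate, 10 mm thick, about 35 g, flat on the bench at the robot's right: 60 (x) x 94 (y) mm, round hole 50 mm in its middle, a tongue 30 mm wide and 12 mm long at each end in y (118 mm overall); same after a half turn. Origin: centre of its underside. Grip across its 60 mm width. Home: origin at carrier_slots, x along the carrier's x; it clears the egg by 3-4 mm.
- tray: The white plastic egg tray, fixed on the robot's left: a slab 184 x 184 x 25 mm with four round pockets 54.5 mm across and 19 mm deep, centred at x = -45 or +45 mm and y = -45 or +45 mm. Origin: centre of its underside.
- plain_a: A plain egg without flowers, same shape and size as the one to be packed, in another pocket of the tray. Origin as for the egg. To be left alone.
- plain_b: A second plain egg without flowers in another pocket of the tray. To be left alone.
- dish: A steel dish of sugar flowers, 94 mm across and 32 mm high, beyond the carrier. Origin: centre of its underside. To be left alone.
- knife: A palette knife, wooden handle and flat steel blade, about 200 mm long, lying crosswise on the bench beyond the work, beside the dish. To be left alone.

How it is judged:
By the outcome, as a careful person would: the job done as asked, in the order asked, and still so for the second after the job is handed in, with the robot touching nothing.
It also fails if it takes over 67 s, if anything falls off the work surface, if the arm or the gripper's body presses on something with over 40 N, if the wrist force passes 120 N, or if a joint passes its speed limit or range.

## Working session

There is one attempt and no reset: what is moved stays moved. The work goes in short steps, Python scripts to look and compute and a tool call to move; the robot and the scene stay as the last step left them, time stands still between calls to the robot, and variables do not carry over. Pictures are saved under pics/ and viewed, at most 10 in all, crops included, and the job is handed in when it is done.

Besides the shell and the picture viewer there is one more tool, called after "Request:" as a command line: name --argument value ..., lists and objects as JSON in quotes. apply_moves: Moves the arm, as the interface text tells. Shifts and turns lie within -1 to 1; 1 stands for 800 mm of shift or 180 degrees of turn. Its arguments: {"type":"object","properties":{"claw":{"type":"array","items":{"type":"number"}},"travel":{"type":"array","items":{"type":"array","items":{"type":"number"}}},"turn":{"type":"array","items":{"type":"array","items":{"type":"number"}}},"newtons":{"type":"number"}},"required":["claw","travel","turn"]}

```bash
mkdir -p pics
cat > h.py <<'E'
import numpy as np, cv2
from station import manip
def snap(n,save=None):
    s=manip.snapshot(n)
    if save: cv2.imwrite('pics/'+save,s['pixels'][:,:,::-1])
    return s
def world(s,u,v,d=None):
    if d is None: d=s['depth'][int(round(v)),int(round(u))]
    p=np.linalg.inv(s['intrinsics'])@[u,v,1]*d
    return s['R'].T@(p-s['t'])
def cloud(s):
    v,u=np.mgrid[0:384,0:512]; d=s['depth']
    p=np.stack([u*d,v*d,d],-1)@np.linalg.inv(s['intrinsics']).T
    return (p-s['t'])@s['R']
E
python3 - <<'E'
from h import *
import pickle
for n in('side','top'):
    s=snap(n,n+'0.png'); pickle.dump(s,open(n+'0.pkl','wb'))
    print(n,s['intrinsics'].tolist(),(-s['R'].T@s['t']).round(3),s['R'].round(3).tolist())
x=manip.sense();print({k:np.round(x[k],3) for k in x})
E
```

```text
side [[413.6718740569322, 0.0, 255.43896253546717], [0.0, 413.6718740569322, 192.190617882357], [0.0, 0.0, 1.0]] [ 0.115 -0.63   0.58 ] [[0.798, -0.602, 0.019], [-0.313, -0.442, -0.841], [0.514, 0.665, -0.541]]
top [[350.3461071743116, 0.0, 258.96433713503956], [0.0, 350.3461071743116, 194.80262137164834], [0.0, 0.0, 1.0]] [ 0.465 -0.019  0.853] [[0.004, -0.999, -0.038], [-0.987, 0.002, -0.162], [0.162, 0.038, -0.986]]
{'t': np.float64(0.1), 'q': array([ 1.026,  0.528,  1.434, -0.   ,  1.181, -0.178]), 'qd': array([-0.002, -0.002, -0.002,  0.001,  0.001,  0.   ]), 'tau': array([-0.0000e+00, -4.4331e+01, -1.7859e+01, -0.0000e+00,  4.0000e-03,
       -0.0000e+00]), 'tcp_pos': array([0.224, 0.583, 0.23 ]), 'tool_rot': array([ 0.182,  0.983, -0.001, -0.   ]), 'force': array([-0.679, -0.623, -0.127]), 'ft_torque': array([-0.016, -0.001,  0.011]), 'gripper_force': np.float64(0.0), 'finger_gap': np.float64(1.001)}
```

View pics/top0.png

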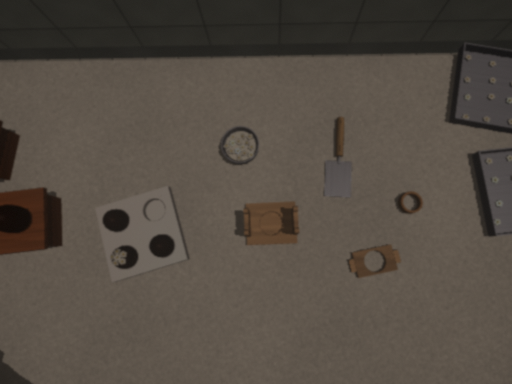

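View pics/side0.png

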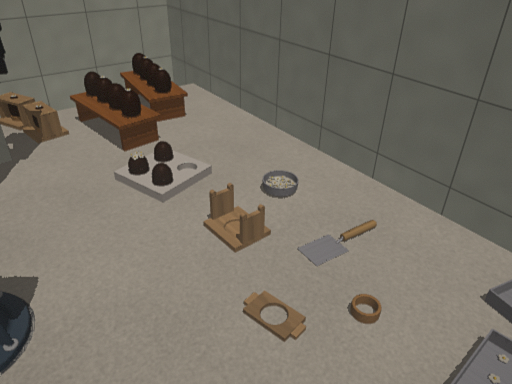

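Top view: tray with corners around (97,206)–(186,262), flowered egg at (122,257), carrier at (272,222), plate at (374,261), collar at (409,202). The side view shows the same things: flowered egg (138,163), carrier (237,225), plate (274,314), collar (367,308). Next I measure each one in both views.

```bash
cat > m.py <<'E'
from h import *
from scipy.optimize import least_squares
def circ(p):
    c0=np.r_[p.mean(0),np.std(p)*1.4]
    return least_squares(lambda c:np.hypot(*(p-c[:2]).T)-c[2],c0,loss='soft_l1',f_scale=.001).x
def near(P,c,r,lo,hi):
    P=P.reshape(-1,3); m=(np.hypot(*(P[:,:2]-c).T)<r)&(P[:,2]>lo)&(P[:,2]<hi); return P[m]
def rect(p):
    (c,s,a)=cv2.minAreaRect((p[:,:2]*1000).astype(np.float32)); return np.round(c,1),np.round(s,1),round(a,1)
E
python3 - <<'E'
from m import *
import pickle
T=pickle.load(open('top0.pkl','rb'))
r={k:world(T,*uv)[:2] for k,uv in dict(collar=(403,196),plate=(374,261),carrier=(272,222),tray=(141,233),egg=(122,257),pa=(116,219),pb=(162,245)).items()}
print({k:v.round(3) for k,v in r.items()})
for n in('top','side'):
    s=pickle.load(open(n+'0.pkl','rb')); P=cloud(s); print('==',n)
    print('bench z',np.median(near(P,(.45,-.15),.04,-.02,.02)[:,2]))
    a=near(P,r['collar'],.055,.015,.03); z=np.median(a[:,2]); print('collar',len(a),z,circ(a[abs(a[:,2]-z)<.002,:2]))
    a=near(P,r['plate'],.075,.006,.016); print('plate',np.median(a[:,2]),rect(a))
    a=near(P,r['carrier'],.085,.01,.018); print('base',np.median(a[:,2]),rect(a), a[:,:2].mean(0))
    a=near(P,r['carrier'],.085,.072,.095); print('cheek tops',a[:,2].max(),rect(a))
    a=near(P,r['carrier'],.03,.0,.009); print('recess',np.median(a[:,2]),len(a),circ(a[:,:2]))
    a=near(P,r['tray'],.14,.021,.029); print('tray',np.median(a[:,2]),rect(a))
    for k in('egg','pa','pb'):
        a=near(P,r[k],.035,.032,.09); print(k,a[:,2].max(),rect(a))
        b=a[(a[:,2]<.045)]; print(len(b),circ(b[:,:2]))
E
```

```text
{'collar': array([ 0.598, -0.329]), 'plate': array([ 0.445, -0.259]), 'carrier': array([ 0.537, -0.018]), 'tray': array([0.509, 0.293]), 'egg': array([0.453, 0.317]), 'pa': array([0.538, 0.339]), 'pb': array([0.48 , 0.228])}
== top
bench z -0.00011890448068120683
collar 186 0.020884899206308934 [189.06512921  20.63731106 189.64364066]
plate 0.009678728408355113 (array([ 447. , -256.4]), array([ 59.9, 119.4]), 12.1)
base 0.013153218860411528 (array([535.4, -13.9]), array([100.2, 119.9]), 2.6) [ 0.53405398 -0.01396211]
cheek tops 0.08985104906392835 (array([535.3, -14.2]), array([ 59.1, 119.7]), 2.4)
recess 0.005043620475864792 401 [ 0.53594122 -0.01480867  0.01935421]
tray 0.02539910987206983 (array([510.4, 297.6]), array([184.9, 185.7]), 17.3)
egg 0.08149522814831522 (array([452.3, 322.9]), array([44.7, 52. ]), 73.6)
61 [0.45379145 0.32744331 0.02616098]
pa 0.07642846608847932 (array([538.8, 350.3]), array([48.9, 46.6]), 10.2)
58 [ -60.96595758 -345.94870371  351.70025795]
pb 0.07605248777931893 (array([480.4, 238.3]), array([50.7, 46.6]), 1.3)
47 [0.48028329 0.24112674 0.02579106]
=
[... 179 characters left out ...]
18.2]), 11.9)
base 0.011927962893228934 (array([536.5, -16.8]), array([102.1, 121.5]), 2.5) [ 0.52218039 -0.01247979]
cheek tops 0.08830922220478978 (array([535.4, -17.1]), array([ 61. , 122.5]), 2.2)
recess 0.003792921775238564 179 [-552.00939756  372.35996252  666.30440018]
tray 0.02354104228014658 (array([512.4, 293.7]), array([187.7, 186.5]), 17.0)
egg 0.07751774675058258 (array([451.5, 314.7]), array([36.6, 51.8]), 68.5)
88 [0.45550573 0.3243814  0.0254393 ]
pa 0.07321865405807022 (array([535.9, 342.7]), array([37. , 47.1]), 45.6)
80 [-246.45787478 -631.43411273  678.33060473]
pb 0.07489467744378427 (array([477.8, 229.1]), array([37.7, 50.5]), 62.1)
96 [0.48241732 0.23937455 0.02577909]
```

```bash
cat > p.py <<'E'
from m import *
from scipy.spatial.transform import Rotation as R
def plan(wps):
    """wps: (x,y,z in mm, closing-axis yaw deg); prints calls of <=5 rows."""
    s=manip.sense(); p=np.array(s['tcp_pos'])*1000; M=R.from_quat(s['tool_rot']).as_matrix()
    a=np.degrees(np.arctan2(M[1,1],M[0,1])); print('now',p.round(1),round(a,1),'tilt',M[:2,2].round(4),'F',np.round(s['force'],1),'t',round(s['t'],2),'gap',round(s['finger_gap'],3))
    for w in wps:
        w=np.array(w,float); d=w[:3]-p; da=(w[3]-a+90)%180-90
        n=int(max(1,np.ceil(max(np.linalg.norm(d)/195,abs(da)/34))))
        for i in range(n):
            A=np.radians(a); Rt=np.array([[np.sin(A),np.cos(A),0],[-np.cos(A),np.sin(A),0],[0,0,-1]])
            print(w,i,'travel',(Rt.T@(d/n)/800).round(4).tolist(),'turn z',round(-da/n/180,4)); a+=da/n
        p=w[:3]
E
python3 - <<'E'
from p import *
import pickle
for n in('top','side'):
    s=pickle.load(open(n+'0.pkl','rb')); P=cloud(s); c=world(s,*((409,202) if n=='top' else (367,308)))[:2]
    a=near(P,c,.05,.017,.03); q=a[:,:2].astype(np.float32)
    print(n,np.median(a[:,2]),cv2.minEnclosingCircle(q),circ(q))
plan([(600,-339,150,2.5)])
E
```

```text
top 0.021165969462917638 ((0.5851947665214539, -0.34517616033554077), 0.02625257335603237) [ 0.58444962 -0.34485157  0.02295953]
side 0.02020086590750828 ((0.5855299830436707, -0.3485034108161926), 0.026296140626072884) [ 0.58487185 -0.34884281  0.0228765 ]
now [223.8 582.9 230.4] 69.0 tilt [-0.001  -0.0017] F [-0.7 -0.6 -0.1] t 0.1 gap 1.001
[ 600.  -339.   150.     2.5] 0 travel [0.142, -0.1512, 0.0168] turn z 0.0616
[ 600.  -339.   150.     2.5] 1 travel [0.1684, -0.1211, 0.0168] turn z 0.0616
[ 600.  -339.   150.     2.5] 2 travel [0.1886, -0.0864, 0.0168] turn z 0.0616
[ 600.  -339.   150.     2.5] 3 travel [0.2017, -0.0486, 0.0168] turn z 0.0616
[ 600.  -339.   150.     2.5] 4 travel [0.2072, -0.0089, 0.0168] turn z 0.0616
[ 600.  -339.   150.     2.5] 5 travel [0.2051, 0.0311, 0.0168] turn z 0.0616
```

Request:
apply_moves --claw '[1,1,1,1,1]' --travel '[[0.142,-0.151,0.0],[0.142,-0.151,0.0],[0.142,-0.151,0.0],[0.142,-0.151,0.0],[0.142,-0.151,0.0]]' --turn '[[0,0,0.0616],[0,0,0.0616],[0,0,0.0616],[0,0,0.0616],[0,0,0.0616]]'

```text
t: 0.52
tcp_pos: [0.0679, 0.5052, 0.2303]
tool_rot: [0.274, 0.962, -0.005, -0.001]
force: [-0.2, -0.7, -0.8]
finger_gap: 1.0
gripper_force: 0.0
```

```bash
python3 -c "
from p import *
plan([(585,-347,120,2.5)])"
```

```text
now [ 67.9 505.2 230.3] 58.1 tilt [-0.0056 -0.0087] F [-0.2 -0.7 -0.8] t 0.52 gap 1.0
[ 585.  -347.   120.     2.5] 0 travel [0.1852, -0.0939, 0.023] turn z 0.0515
[ 585.  -347.   120.     2.5] 1 travel [0.1979, -0.0629, 0.023] turn z 0.0515
[ 585.  -347.   120.     2.5] 2 travel [0.2055, -0.0301, 0.023] turn z 0.0515
[ 585.  -347.   120.     2.5] 3 travel [0.2076, 0.0034, 0.023] turn z 0.0515
[ 585.  -347.   120.     2.5] 4 travel [0.2044, 0.0368, 0.023] turn z 0.0515
[ 585.  -347.   120.     2.5] 5 travel [0.1958, 0.0692, 0.023] turn z 0.0515
```

```bash
sed -i 's/\[\[np.sin(A),np.cos(A),0\],\[-np.cos(A),np.sin(A),0\]/[[-np.sin(A),np.cos(A),0],[np.cos(A),np.sin(A),0]/; s#/195#/175#; s#/34#/33#' p.py; python3 -c "
from p import *
plan([(400,280,210,30),(500,0,210,2.5),(585,-347,120,2.5)])"
```

```text
now [ 67.9 505.2 230.3] 58.1 tilt [-0.0056 -0.0087] F [-0.2 -0.7 -0.8] t 0.52 gap 1.0
[400. 280. 210.  30.] 0 travel [-0.167, -0.0067, 0.0084] turn z 0.0521
[400. 280. 210.  30.] 1 travel [-0.1659, 0.0207, 0.0084] turn z 0.0521
[400. 280. 210.  30.] 2 travel [-0.1603, 0.0474, 0.0084] turn z 0.0521
[500.    0.  210.    2.5] 0 travel [-0.1828, -0.0334, 0.0] turn z 0.0764
[500.    0.  210.    2.5] 1 travel [-0.1855, 0.011, 0.0] turn z 0.0764
[ 585.  -347.   120.     2.5] 0 travel [-0.146, 0.0291, 0.0375] turn z -0.0
[ 585.  -347.   120.     2.5] 1 travel [-0.146, 0.0291, 0.0375] turn z -0.0
[ 585.  -347.   120.     2.5] 2 travel [-0.146, 0.0291, 0.0375] turn z -0.0
```

Request:
apply_moves --claw '[1,1,1,1,1]' --travel '[[-0.167,-0.007,0.008],[-0.167,-0.007,0.008],[-0.167,-0.007,0.008],[-0.167,-0.007,0.008],[-0.167,-0.007,0.008]]' --turn '[[0,0,0.052],[0,0,0.052],[0,0,0.052],[0,0,0.052],[0,0,0.052]]'

```text
t: 0.93
tcp_pos: [0.1869, 0.4344, 0.2246]
tool_rot: [0.356, 0.934, -0.0, 0.0]
force: [-0.4, 0.6, -0.3]
finger_gap: 1.002
gripper_force: 0.0
```

Request:
apply_moves --claw '[1,1,1,1,1]' --travel '[[-0.166,0.021,0.008],[-0.166,0.021,0.008],[-0.166,0.021,0.008],[-0.166,0.021,0.008],[-0.166,0.021,0.008]]' --turn '[[0,0,0.052],[0,0,0.052],[0,0,0.052],[0,0,0.052],[0,0,0.052]]'

```text
t: 1.35
tcp_pos: [0.2973, 0.3602, 0.2184]
tool_rot: [0.431, 0.902, 0.0, -0.0]
force: [-0.3, 0.4, -0.6]
finger_gap: 1.004
gripper_force: 0.0
```

Request:
apply_moves --claw '[1,1,1,1,1]' --travel '[[-0.16,0.047,0.008],[-0.16,0.047,0.008],[-0.16,0.047,0.008],[-0.16,0.047,0.008],[-0.16,0.047,0.008]]' --turn '[[0,0,0.052],[0,0,0.052],[0,0,0.052],[0,0,0.052],[0,0,0.052]]'

```text
t: 1.77
tcp_pos: [0.4068, 0.2853, 0.2119]
tool_rot: [0.502, 0.865, 0.0, -0.0]
force: [-1.7, -0.3, 0.5]
finger_gap: 0.999
gripper_force: 0.0
```

```bash
python3 -c "
from p import *
plan([(500,0,210,2.5),(585,-347,120,2.5)])"
```

```text
now [406.8 285.3 211.9] 29.7 tilt [0.0002 0.0008] F [-1.7 -0.3  0.5] t 1.77 gap 0.999
[500.    0.  210.    2.5] 0 travel [-0.1838, -0.0377, 0.0012] turn z 0.0755
[500.    0.  210.    2.5] 1 travel [-0.1875, 0.0065, 0.0012] turn z 0.0755
[ 585.  -347.   120.     2.5] 0 travel [-0.146, 0.0291, 0.0375] turn z -0.0
[ 585.  -347.   120.     2.5] 1 travel [-0.146, 0.0291, 0.0375] turn z -0.0
[ 585.  -347.   120.     2.5] 2 travel [-0.146, 0.0291, 0.0375] turn z -0.0
```

Request:
apply_moves --claw '[1,1,1,1,1]' --travel '[[-0.184,-0.038,0.001],[-0.184,-0.038,0.001],[-0.184,-0.038,0.001],[-0.184,-0.038,0.001],[-0.184,-0.038,0.001]]' --turn '[[0,0,0.0755],[0,0,0.0755],[0,0,0.0755],[0,0,0.0755],[0,0,0.0755]]'

```text
t: 2.18
tcp_pos: [0.4524, 0.1409, 0.2114]
tool_rot: [0.601, 0.799, -0.0, 0.0]
force: [0.0, 0.1, -0.3]
finger_gap: 1.004
gripper_force: 0.0
```

Request:
apply_moves --claw '[1,1,1,1,1]' --travel '[[-0.187,0.006,0.001],[-0.187,0.006,0.001],[-0.187,0.006,0.001],[-0.187,0.006,0.001],[-0.187,0.006,0.001]]' --turn '[[0,0,0.0755],[0,0,0.0755],[0,0,0.0755],[0,0,0.0755],[0,0,0.0755]]'

```text
t: 2.6
tcp_pos: [0.5005, -0.0013, 0.2107]
tool_rot: [0.691, 0.723, 0.001, 0.001]
force: [0.1, 0.4, -1.1]
finger_gap: 0.999
gripper_force: 0.0
```

Request:
apply_moves --claw '[1,1,1,1,1]' --travel '[[-0.146,0.029,0.037],[-0.146,0.029,0.037],[-0.146,0.029,0.037],[-0.146,0.029,0.037],[-0.146,0.029,0.037]]' --turn '[[0,0,0],[0,0,0],[0,0,0],[0,0,0],[0,0,0]]'

```text
t: 3.02
tcp_pos: [0.527, -0.1139, 0.1801]
tool_rot: [0.691, 0.723, 0.0, -0.002]
force: [0.5, 0.7, -0.3]
finger_gap: 0.999
gripper_force: 0.0
```

Request:
apply_moves --claw '[1,1,1,1,1]' --travel '[[-0.146,0.029,0.037],[-0.146,0.029,0.037],[-0.146,0.029,0.037],[-0.146,0.029,0.037],[-0.146,0.029,0.037]]' --turn '[[0,0,0],[0,0,0],[0,0,0],[0,0,0],[0,0,0]]'

```text
t: 3.43
tcp_pos: [0.556, -0.2293, 0.1508]
tool_rot: [0.691, 0.723, 0.0, -0.001]
force: [-0.4, 0.9, 0.3]
finger_gap: 1.002
gripper_force: 0.0
```

Request:
apply_moves --claw '[1,1,1,1,1]' --travel '[[-0.146,0.029,0.037],[-0.146,0.029,0.037],[-0.146,0.029,0.037],[-0.146,0.029,0.037],[-0.146,0.029,0.037]]' --turn '[[0,0,0],[0,0,0],[0,0,0],[0,0,0],[0,0,0]]'

```text
t: 3.85
tcp_pos: [0.5847, -0.3447, 0.1212]
tool_rot: [0.69, 0.723, 0.0, -0.001]
force: [-0.5, 1.1, -0.2]
finger_gap: 0.999
gripper_force: 0.0
```

```bash
python3 -c "
from p import *
s=snap('top','top1.png');S=snap('side','side1.png')
for n,q in(('top',s),('side',S)):
    a=near(cloud(q),(.585,-.347),.07,.05,.30)
    for lo in(.09,.11,.13,.15,.18): 
        b=a[(a[:,2]>lo)&(a[:,2]<=lo+.02)]
        if len(b)>9: print(n,lo,len(b),rect(b))
plan([(585,-347,60,2.5),(585,-347,8,2.5)])"
```

```text
side 0.13 193 (array([ 582., -345.]), array([105. ,  23.1]), 4.6)
side 0.15 272 (array([ 583.6, -344.5]), array([110.8,  22.3]), 3.8)
side 0.18 358 (array([ 585. , -348.9]), array([ 29. , 139.5]), 89.4)
now [ 584.4 -343.1  121.9] 2.8 tilt [-0.0017  0.0026] F [0.3 0.8 0.3] t 3.95 gap 1.0
[ 585.  -347.    60.     2.5] 0 travel [-0.0049, 0.0006, 0.0773] turn z 0.0016
[ 585.  -347.     8.     2.5] 0 travel [0.0, 0.0, 0.065] turn z -0.0
```

Request:
apply_moves --claw '[1,1,1,1,1]' --travel '[[-0.004,0.0,0.045],[-0.005,0.0,0.09],[-0.005,0.0,0.125],[-0.005,0.0,0.142],[-0.005,0.0,0.142]]' --turn '[[0,0,0],[0,0,0],[0,0,0],[0,0,0],[0,0,0]]'

```text
t: 4.37
tcp_pos: [0.5826, -0.3467, 0.0052]
tool_rot: [0.69, 0.724, -0.0, -0.004]
force: [-0.9, 1.0, -1.1]
finger_gap: 0.997
gripper_force: 0.0
```

Request:
apply_moves --claw '[-0.2,-0.3,-0.4,-0.5,-0.5]' --newtons 30 --travel '[[0,0,0],[0,0,0],[0,0,0],[0,0,0],[0,0,0]]' --turn '[[0,0,0],[0,0,0],[0,0,0],[0,0,0],[0,0,0]]'

```text
t: 4.78
tcp_pos: [0.5862, -0.352, 0.0109]
tool_rot: [0.691, 0.723, 0.0, 0.002]
force: [0.2, 1.4, 5.8]
finger_gap: 0.582
gripper_force: 31.7
```

Request:
apply_moves --claw '[-0.5,-0.5,-0.5,-0.5,-0.5]' --travel '[[0,0,0],[0,0,0],[0,0,0],[0,0,0],[0,0,0]]' --turn '[[0,0,0],[0,0,0],[0,0,0],[0,0,0],[0,0,0]]'

```text
t: 5.2
tcp_pos: [0.5862, -0.352, 0.0109]
tool_rot: [0.691, 0.723, 0.0, 0.002]
force: [0.6, 1.2, 7.2]
finger_gap: 0.576
gripper_force: 31.7
```

```bash
python3 -c "
from p import *
S=snap('side','side2.png')
plan([(585,-347,130,2.5),(536,-16,130,2.5)])"
```

```text
now [ 586.2 -352.    10.9] 2.6 tilt [ 0.0038 -0.0024] F [0.6 1.7 6.3] t 5.25 gap 0.576
[ 585.  -347.   130.     2.5] 0 travel [0.0063, -0.0012, -0.1488] turn z 0.0007
[536.  -16.  130.    2.5] 0 travel [0.208, -0.0216, 0.0] turn z -0.0
[536.  -16.  130.    2.5] 1 travel [0.208, -0.0216, 0.0] turn z -0.0
```

View pics/side2.png

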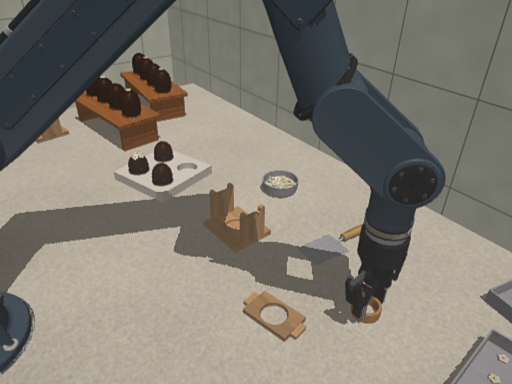

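The side view shows the fingers closed on the collar near (367,310), with the ring sticking out a little to the right. I'll measure the ring against the settled TCP.

```bash
python3 -c "
from p import *
S=snap('side'); s=snap('top')
for q in(S,s):
    a=near(cloud(q),(.586,-.348),.045,.014,.024)
    px=q['pixels'].reshape(-1,3); P=cloud(q).reshape(-1,3); m=(np.hypot(*(P[:,:2]-(.586,-.348)).T)<.05)&(P[:,2]>.012)&(P[:,2]<.028)&(px[:,0]>px[:,2]*1.5)&(px[:,0]>50)
    a=P[m]; print(len(a)); 
    if len(a)>10: print(a.min(0),a.max(0),a[:,2].mean()); 
    f=lambda c:np.clip(np.abs(np.hypot(*(a[:,:2]-c).T)-.023)-.003,0,1)
    if len(a)>10: print(least_squares(f,[.586,-.348]).x)
im=S['pixels'][270:340,320:420,::-1]; cv2.imwrite('pics/c2.png',cv2.resize(im,None,fx=7,fy=7,interpolation=2))
"
```

```text
198
[ 0.55119571 -0.37439181  0.01202679] [ 0.61514926 -0.32653     0.02782585] 0.018595010884302387
[ 0.58614045 -0.34935454]
0
```

View pics/c2.png

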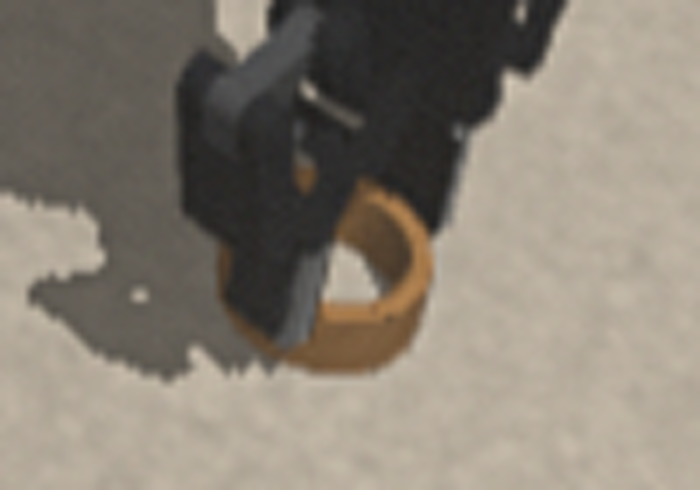

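The pad holds the ring at the left front of the crop (ring centred near (325,290)). Its measured x agrees with the TCP. I'll lift and carry it.

Request:
apply_moves --claw '[-0.5,-0.5,-0.5,-0.5,-0.5]' --travel '[[0,0,-0.05],[0,0,-0.1],[0,0,-0.15],[0,0,-0.15],[0,0,-0.15]]' --turn '[[0,0,0],[0,0,0],[0,0,0],[0,0,0],[0,0,0]]'

```text
t: 5.77
tcp_pos: [0.5865, -0.3529, 0.1327]
tool_rot: [0.691, 0.723, 0.0, 0.004]
force: [0.3, -0.8, -1.1]
finger_gap: 0.577
gripper_force: 31.5
```

Request:
apply_moves --claw '[-0.5,-0.5,-0.5,-0.5,-0.5]' --travel '[[0.208,-0.022,0],[0.208,-0.022,0],[0.208,-0.022,0],[0.208,-0.022,0],[0.208,-0.022,0]]' --turn '[[0,0,0],[0,0,0],[0,0,0],[0,0,0],[0,0,0]]'

```text
t: 6.18
tcp_pos: [0.5542, -0.1768, 0.1261]
tool_rot: [0.689, 0.725, -0.001, -0.006]
force: [-1.3, 0.2, -1.1]
finger_gap: 0.581
gripper_force: 31.5
```

Request:
apply_moves --claw '[-0.5,-0.5,-0.5,-0.5,-0.5]' --travel '[[0.04,-0.004,0],[0.1,-0.011,0],[0.15,-0.016,0],[0.19,-0.02,0],[0.208,-0.022,0]]' --turn '[[0,0,0],[0,0,0],[0,0,0],[0,0,0],[0,0,0]]'

```text
t: 6.6
tcp_pos: [0.5305, -0.0157, 0.1268]
tool_rot: [0.69, 0.724, -0.001, -0.003]
force: [-0.7, 0.9, -0.7]
finger_gap: 0.583
gripper_force: 31.5
```

Request:
apply_moves --claw '[-0.5,-0.5,-0.5,-0.5,-0.5]' --travel '[[0,0,0],[0,0,0],[0,0,0],[0,0,0],[0,0,0]]' --turn '[[0,0,0],[0,0,0],[0,0,0],[0,0,0],[0,0,0]]'

```text
t: 7.02
tcp_pos: [0.5345, -0.0217, 0.1279]
tool_rot: [0.691, 0.723, -0.0, 0.0]
force: [-0.0, -0.4, -0.7]
finger_gap: 0.579
gripper_force: 31.5
```

```bash
cat > held.py <<'E'
from p import *
import sys
lo,hi,r=[float(v)/1000 for v in sys.argv[1:4]]
c=np.array(manip.sense()['tcp_pos'])[:2]
for n in('side','top'):
    q=snap(n,n+sys.argv[4]+'.png'); P=cloud(q).reshape(-1,3); px=q['pixels'].reshape(-1,3).astype(int)
    m=(np.hypot(*(P[:,:2]-c).T)<.05)&(P[:,2]>lo)&(P[:,2]<hi)&(px[:,0]>px[:,2]*1.4)&(px[:,0]>40); a=P[m]; print(n,len(a))
    if len(a)<15: continue
    print(a.min(0).round(4),a.max(0).round(4))
    f=lambda c:np.clip(np.abs(np.hypot(*(a[:,:2]-c).T)-r)-.003,0,1)
    print(least_squares(f,c).x.round(4))
E
python3 held.py 100 155 23 3; python3 -c "
from p import *
plan([(535.7,-20.4,60,2.5),(535.7,-20.4,16,2.5)])"
```

```text
side 343
[ 0.5088 -0.0447  0.1155] [0.5619 0.0044 0.1417]
[ 0.5351 -0.0192]
top 0
now [534.4 -21.5 128. ] 2.5 tilt [ 0.0001 -0.0001] F [ 0.7 -0.1 -0.6] t 7.12 gap 0.579
[535.7 -20.4  60.    2.5] 0 travel [0.0013, 0.0017, 0.085] turn z 0.0002
[535.7 -20.4  16.    2.5] 0 travel [0.0, 0.0, 0.055] turn z -0.0
```

Request:
apply_moves --claw '[-0.5,-0.5,-0.5,-0.5,-0.5]' --travel '[[0.002,0.0015,0.02],[0.0022,0.0015,0.06],[0.0022,0.0015,0.1],[0.0022,0.0015,0.12],[0.0022,0.0015,0.12]]' --turn '[[0,0,0],[0,0,0],[0,0,0],[0,0,0],[0,0,0]]'

```text
t: 7.53
tcp_pos: [0.5329, -0.0186, 0.0288]
tool_rot: [0.691, 0.723, -0.002, -0.003]
force: [-0.1, -0.4, -0.4]
finger_gap: 0.577
gripper_force: 31.5
```

Request:
apply_moves --claw '[-0.5,-0.5,-0.5,-0.5,-0.5]' --travel '[[0,0,0],[0,0,0],[0,0,0.004],[0,0,0.008],[0,0,0.008]]' --turn '[[0,0,0],[0,0,0],[0,0,0],[0,0,0],[0,0,0]]'

```text
t: 7.95
tcp_pos: [0.5356, -0.0186, 0.0262]
tool_rot: [0.691, 0.723, 0.0, 0.0]
force: [-0.5, -0.1, -0.2]
finger_gap: 0.579
gripper_force: 31.5
```

```bash
python3 held.py 22 60 23 4; python3 -c "
from p import *
plan([(535.6,-19.7,16,2.5)])"
```

```text
side 146
[ 0.498  -0.0398  0.0221] [0.5694 0.0095 0.0432]
[ 0.5352 -0.0162]
top 0
now [535.5 -18.5  26.2] 2.6 tilt [ 0.0008 -0.0002] F [-0.8  0.6 -0.1] t 8.05 gap 0.579
[535.6 -19.7  16.    2.5] 0 travel [-0.0015, 0.0001, 0.0127] turn z 0.0008
```

Request:
apply_moves --claw '[-0.5,-0.5,-0.5,-0.5,-0.5]' --travel '[[-0.001,0,0.003],[-0.001,0,0.006],[-0.001,0,0.009],[-0.001,0,0.012],[-0.001,0,0.012]]' --turn '[[0,0,0],[0,0,0],[0,0,0],[0,0,0],[0,0,0]]'

```text
t: 8.47
tcp_pos: [0.5353, -0.0193, 0.016]
tool_rot: [0.691, 0.723, -0.0, -0.0]
force: [0.0, 0.4, 1.0]
finger_gap: 0.581
gripper_force: 31.6
```

Request:
apply_moves --claw '[-0.5,-0.5,-0.5]' --travel '[[0,0,0.0015],[0,0,0.0015],[0,0,0.0015]]' --turn '[[0,0,0],[0,0,0],[0,0,0]]'

```text
t: 8.72
tcp_pos: [0.5352, -0.0192, 0.0159]
tool_rot: [0.691, 0.723, 0.0, 0.0]
force: [-2.7, -0.2, 10.1]
finger_gap: 0.579
gripper_force: 32.4
```

```bash
python3 -c "
from p import *
plan([(535.6,-19.3,15,2.5)])
S=snap('side'); im=S['pixels'][170:260,190:290,::-1]; cv2.imwrite('pics/c5.png',cv2.resize(im,None,fx=6,fy=6,interpolation=2))"
```

```text
now [535.2 -19.2  15.9] 2.6 tilt [ 0.0003 -0.0001] F [-2.7 -0.2 10.1] t 8.72 gap 0.579
[535.6 -19.3  15.    2.5] 0 travel [-0.0001, 0.0004, 0.0011] turn z 0.0008
```

View pics/c5.png

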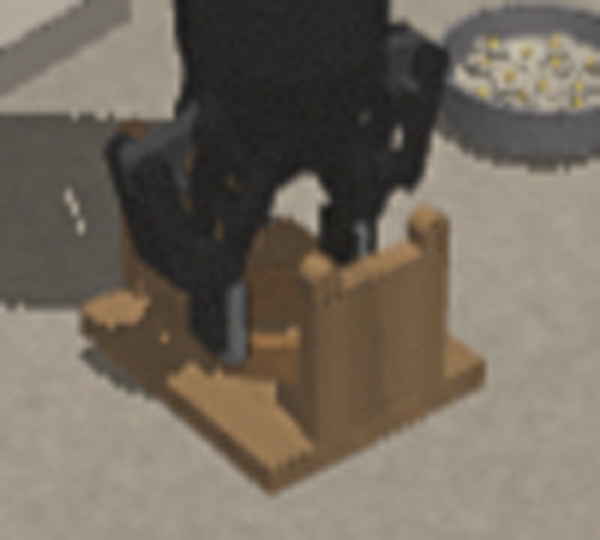

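The crop shows the collar between the cheeks at about (275,335). Contact came at TCP z 15.9, as predicted for the recess floor. I'll release, rise and move toward the egg.

Request:
apply_moves --claw '[0.5,0.9,1,1,1]' --travel '[[0,0,0],[0,0,0],[0,0,0],[0,0,-0.03],[0,0,-0.08]]' --turn '[[0,0,0],[0,0,0],[0,0,0],[0,0,0],[0,0,0]]'

```text
t: 9.18
tcp_pos: [0.5322, -0.0187, 0.0758]
tool_rot: [0.691, 0.723, -0.002, -0.004]
force: [0.9, 0.2, 0.2]
finger_gap: 0.999
gripper_force: 0.0
```

Request:
apply_moves --claw '[1,1,1,1,1]' --travel '[[0,0,-0.05],[0,0,-0.1],[0,0,-0.12],[0.04,0,-0.12],[0.06,0,-0.12]]' --turn '[[0,0,0],[0,0,0],[0,0,0],[0,0,0],[0,0,0]]'

```text
t: 9.6
tcp_pos: [0.5338, 0.0296, 0.1766]
tool_rot: [0.691, 0.723, 0.001, 0.001]
force: [0.0, 0.2, -0.1]
finger_gap: 0.999
gripper_force: 0.0
```

```bash
python3 -c "
from p import *
plan([(454.8,325.7,165,-27),(454.8,325.7,80,-27)])"
```

```text
now [533.8  29.6 176.6] 2.5 tilt [0.0034 0.0004] F [ 0.   0.2 -0.1] t 9.6 gap 0.999
[454.8 325.7 165.  -27. ] 0 travel [0.187, -0.0411, 0.0073] turn z 0.0821
[454.8 325.7 165.  -27. ] 1 travel [0.1704, -0.0874, 0.0073] turn z 0.0821
[454.8 325.7  80.  -27. ] 0 travel [0.0, 0.0, 0.1062] turn z -0.0
```

Request:
apply_moves --claw '[1,1,1,1,1]' --travel '[[0.187,-0.041,0],[0.187,-0.041,0],[0.187,-0.041,0],[0.187,-0.041,0],[0.187,-0.041,0]]' --turn '[[0,0,0.082],[0,0,0.082],[0,0,0.082],[0,0,0.082],[0,0,0.082]]'

```text
t: 10.02
tcp_pos: [0.4904, 0.1818, 0.1745]
tool_rot: [0.776, 0.631, -0.0, -0.002]
force: [-0.7, 0.3, 0.0]
finger_gap: 1.001
gripper_force: 0.0
```

Request:
apply_moves --claw '[1,1,1,1,1]' --travel '[[0.17,-0.087,0],[0.17,-0.087,0],[0.17,-0.087,0],[0.17,-0.087,0],[0.17,-0.087,0]]' --turn '[[0,0,0.082],[0,0,0.082],[0,0,0.082],[0,0,0.082],[0,0,0.082]]'

```text
t: 10.43
tcp_pos: [0.4523, 0.3293, 0.1747]
tool_rot: [0.851, 0.526, 0.001, -0.001]
force: [0.6, -0.8, 0.8]
finger_gap: 0.998
gripper_force: 0.0
```

Request:
apply_moves --claw '[1,1,1,1,1]' --travel '[[0,0,0],[0,0,0],[0,0,0],[0,0,0],[0,0,0]]' --turn '[[0,0,0],[0,0,0],[0,0,0],[0,0,0],[0,0,0]]'

```text
t: 10.85
tcp_pos: [0.4546, 0.3229, 0.1749]
tool_rot: [0.853, 0.522, -0.0, 0.0]
force: [-0.3, 0.9, -0.9]
finger_gap: 1.0
gripper_force: 0.0
```

```bash
python3 -c "
from p import *
plan([(454.8,325.7,100,-27),(454.8,325.7,24,-27)])
for n in('top','side'):
    s=snap(n,n+'6.png'); P=cloud(s)
    a=near(P,(.5354,-.0155),.045,.021,.033); 
    if len(a)>20: print(n,'collar',np.median(a[:,2]),a[:,2].min(),a[:,2].max(),cv2.minEnclosingCircle(a[:,:2].astype(np.float32)))
    a=near(P,(.4548,.3257),.075,.165,.22)
    for lo in(.165,.18,.2):
        b=a[(a[:,2]>lo)&(a[:,2]<lo+.015)]
        if len(b)>9: print(n,lo,rect(b))
"
```

```text
now [454.6 322.9 174.9] -27.0 tilt [-0.0002 -0.0002] F [-0.3  0.9 -0.9] t 10.85 gap 1.0
[454.8 325.7 100.  -27. ] 0 travel [0.0033, -0.0013, 0.0936] turn z -0.0001
[454.8 325.7  24.  -27. ] 0 travel [0.0, 0.0, 0.095] turn z -0.0
top collar 0.02653888477924456 0.021054909817152814 0.03055889421848146 ((0.5349804162979126, -0.013312531635165215), 0.0257415771484375)
top 0.18 (array([455.5, 323.2]), array([20.3, 95.4]), 62.6)
top 0.2 (array([453.7, 322.3]), array([ 18.2, 112.2]), 62.8)
side collar 0.024924307595356365 0.021131835376371796 0.027157496447138694 ((0.536949634552002, -0.016723740845918655), 0.0267627015709877)
side 0.18 (array([451.1, 316.9]), array([ 19.8, 104.3]), 67.6)
side 0.2 (array([456. , 322.3]), array([ 25. , 113.1]), 64.0)
```

Request:
apply_moves --claw '[1,1,1,1,1]' --travel '[[0.003,-0.0025,0.02],[0.0038,-0.0028,0.06],[0.0038,-0.0028,0.1],[0.0038,-0.0028,0.12],[0.0038,-0.0028,0.12]]' --turn '[[0,0,0],[0,0,0],[0,0,0],[0,0,0],[0,0,0]]'

```text
t: 11.37
tcp_pos: [0.451, 0.3262, 0.0754]
tool_rot: [0.852, 0.523, -0.004, -0.0]
force: [-0.6, 0.3, -0.4]
finger_gap: 0.999
gripper_force: 0.0
```

Request:
apply_moves --claw '[1,1,1,1,1]' --travel '[[0,0,0],[0,0,0.02],[0,0,0.05],[0,0,0.066],[0,0,0.066]]' --turn '[[0,0,0],[0,0,0],[0,0,0],[0,0,0],[0,0,0]]'

```text
t: 11.78
tcp_pos: [0.4532, 0.3276, 0.0256]
tool_rot: [0.852, 0.523, -0.001, -0.0]
force: [-0.2, -0.1, 0.3]
finger_gap: 0.999
gripper_force: 0.0
```

Request:
apply_moves --claw '[1,1,1,1,1]' --travel '[[0,0,0],[0,0,0],[0,0,0],[0,0,0],[0,0,0]]' --turn '[[0,0,0],[0,0,0],[0,0,0],[0,0,0],[0,0,0]]'

```text
t: 12.2
tcp_pos: [0.4539, 0.3282, 0.0271]
tool_rot: [0.852, 0.523, 0.001, 0.0]
force: [-0.6, -0.8, 1.1]
finger_gap: 1.002
gripper_force: 0.0
```

```bash
python3 -c "
from p import *
plan([(454.2,326.6,24,-27)])"
```

```text
now [453.9 328.2  27.1] -26.9 tilt [0.0017 0.0008] F [-0.6 -0.8  1.1] t 12.2 gap 1.002
[454.2 326.6  24.  -27. ] 0 travel [-0.0016, 0.0012, 0.0039] turn z 0.0007
```

Request:
apply_moves --claw '[1,1,0.6,0.4,0.3]' --newtons 30 --travel '[[-0.0016,0.0012,0.0035],[-0.0016,0.0012,0.0035],[-0.0016,0.0012,0.0035],[-0.0016,0.0012,0.0035],[-0.0016,0.0012,0.0035]]' --turn '[[0,0,0],[0,0,0],[0,0,0],[0,0,0],[0,0,0]]'

```text
t: 12.62
tcp_pos: [0.4536, 0.3263, 0.0232]
tool_rot: [0.852, 0.523, -0.0, -0.0]
force: [-0.8, 1.2, -0.2]
finger_gap: 0.652
gripper_force: 0.0
```

Request:
apply_moves --claw '[0.2,0.1,0,-0.2,-0.5]' --travel '[[0,0,0],[0,0,0],[0,0,0],[0,0,0],[0,0,0]]' --turn '[[0,0,0],[0,0,0],[0,0,0],[0,0,0],[0,0,0]]'

```text
t: 13.03
tcp_pos: [0.4537, 0.3263, 0.0235]
tool_rot: [0.852, 0.523, 0.0, 0.0]
force: [-0.2, -0.2, 3.3]
finger_gap: 0.592
gripper_force: 31.1
```

Request:
apply_moves --claw '[-0.5,-0.5,-0.5]' --travel '[[0,0,0],[0,0,0],[0,0,0]]' --turn '[[0,0,0],[0,0,0],[0,0,0]]'

```text
t: 13.28
tcp_pos: [0.4537, 0.3264, 0.0235]
tool_rot: [0.852, 0.523, 0.0, 0.0]
force: [0.4, -0.3, 4.9]
finger_gap: 0.591
gripper_force: 31.2
```

Request:
apply_moves --claw '[-0.5,-0.5,-0.5,-0.5,-0.5]' --travel '[[0,0,-0.01],[0,0,-0.025],[0,0,-0.05],[0,0,-0.08],[0,0,-0.12]]' --turn '[[0,0,0],[0,0,0],[0,0,0],[0,0,0],[0,0,0]]'

```text
t: 13.7
tcp_pos: [0.4523, 0.3256, 0.1193]
tool_rot: [0.852, 0.523, -0.002, -0.0]
force: [0.6, -0.1, -1.6]
finger_gap: 0.59
gripper_force: 31.8
```

```bash
python3 -c "
from p import *
plan([(535.5,-15,135,2.5)])
snap('side','side7.png'); snap('top','top7.png')
a=cv2.imread('pics/side7.png')[90:220,60:260]; b=cv2.imread('pics/top7.png')[150:280,60:260]
cv2.imwrite('pics/c7.png',cv2.resize(np.hstack([a,b]),None,fx=2,fy=2))"
```

```text
now [452.3 325.6 119.3] -26.9 tilt [-0.0037 -0.0017] F [ 0.6 -0.1 -1.6] t 13.7 gap 0.59
[535.5 -15.  135.    2.5] 0 travel [-0.1109, 0.0951, -0.0066] turn z -0.0544
[535.5 -15.  135.    2.5] 1 travel [-0.1255, 0.0749, -0.0066] turn z -0.0544
[535.5 -15.  135.    2.5] 2 travel [-0.1364, 0.0524, -0.0066] turn z -0.0544
```

View pics/c7.png

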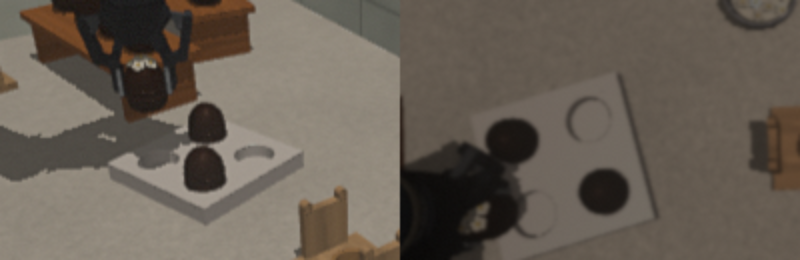

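The crops show the egg gripped upright, flowers up, around (148,85) on the left. It is clear of the tray and both plain eggs are undisturbed. I'll carry it.

Request:
apply_moves --claw '[-0.5,-0.5,-0.5,-0.5,-0.5]' --travel '[[-0.03,0.026,-0.03],[-0.07,0.06,-0.034],[-0.111,0.095,-0.034],[-0.111,0.095,-0.034],[-0.111,0.095,-0.034]]' --turn '[[0,0,-0.02],[0,0,-0.04],[0,0,-0.0544],[0,0,-0.0544],[0,0,-0.0544]]'

```text
t: 14.22
tcp_pos: [0.4816, 0.2106, 0.1466]
tool_rot: [0.806, 0.592, -0.0, -0.0]
force: [0.0, 0.1, -1.0]
finger_gap: 0.589
gripper_force: 32.2
```

Request:
apply_moves --claw '[-0.5,-0.5,-0.5,-0.5,-0.5]' --travel '[[-0.05,0.03,0],[-0.1,0.06,0],[-0.1255,0.075,0],[-0.1255,0.075,0],[-0.1255,0.075,0]]' --turn '[[0,0,-0.0344],[0,0,-0.0544],[0,0,-0.0544],[0,0,-0.0544],[0,0,-0.0544]]'

```text
t: 14.63
tcp_pos: [0.5093, 0.0988, 0.1462]
tool_rot: [0.752, 0.659, -0.0, -0.0]
force: [-0.4, 0.8, -1.9]
finger_gap: 0.589
gripper_force: 32.2
```

Request:
apply_moves --claw '[-0.5,-0.5,-0.5,-0.5,-0.5]' --travel '[[-0.05,0.019,0],[-0.1,0.039,0],[-0.13,0.05,0],[-0.136,0.052,0],[-0.136,0.052,0]]' --turn '[[0,0,-0.0344],[0,0,-0.0544],[0,0,-0.0544],[0,0,-0.0544],[0,0,-0.0544]]'

```text
t: 15.05
tcp_pos: [0.5369, -0.0137, 0.1462]
tool_rot: [0.692, 0.722, 0.0, -0.0]
force: [-0.0, -0.1, -0.9]
finger_gap: 0.59
gripper_force: 32.2
```

Request:
apply_moves --claw '[-0.5,-0.5,-0.5,-0.5,-0.5]' --travel '[[0,0,0],[0,0,0],[0,0,0],[0,0,0],[0,0,0]]' --turn '[[0,0,0],[0,0,0],[0,0,0],[0,0,0],[0,0,0]]'

```text
t: 15.47
tcp_pos: [0.5363, -0.0129, 0.1465]
tool_rot: [0.691, 0.723, -0.0, -0.0]
force: [-1.2, -0.4, -1.3]
finger_gap: 0.589
gripper_force: 32.2
```

```bash
python3 -c "
from p import *
plan([(535.3,-15,60,2.5),(535.3,-15,41,2.5)])
S=snap('side'); P=cloud(S); px=S['pixels'].astype(int); c=np.array(manip.sense()['tcp_pos']); 
a=near(P,c[:2],.035,c[2]-.02,c[2]+.016); print(len(a),a.min(0),a.max(0),circ(a[:,:2]))
b=a[(a[:,2]<c[2]+.0)]; print(rect(b))
f=lambda q:np.hypot(*(b[:,:2]-q).T)-.026
for lo in(.0,.004,.008,.012):
    b=a[abs(a[:,2]-c[2]-lo)<.002]; print(lo,len(b),circ(b[:,:2]))
cv2.imwrite('pics/c8.png',cv2.resize(S['pixels'][90:270,150:350,::-1],None,fx=3,fy=3,interpolation=2))
"
```

```text
now [536.3 -12.9 146.5] 2.6 tilt [-0.0003  0.0002] F [-1.2 -0.4 -1.3] t 15.47 gap 0.589
[535.3 -15.   60.    2.5] 0 travel [-0.0026, -0.0013, 0.1082] turn z 0.0005
[535.3 -15.   41.    2.5] 0 travel [0.0, 0.0, 0.0238] turn z -0.0
268 [ 0.50282845 -0.04227806  0.13030875] [ 0.56949344 -0.00677765  0.16254665] [ 0.53933144 -0.00915913  0.03010045]
(array([532.3, -28.9]), array([22.7, 48.6]), 65.4)
0.0 29 [ 0.53846685 -0.01507092  0.02478764]
0.004 45 [ 0.53816705 -0.00702544  0.03234363]
0.008 44 [ 0.53844279 -0.00588811  0.03318012]
0.012 41 [ 0.53808615 -0.00354576  0.03536253]
```

View pics/c8.png

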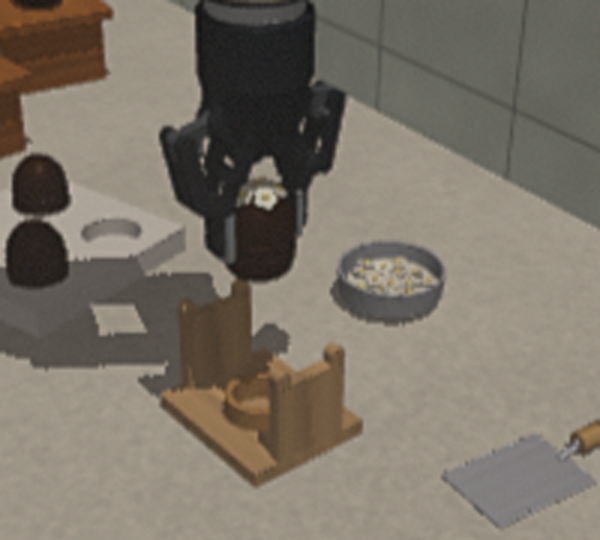

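The crop shows the egg upright in the fingers at about (262,230), above the carrier, with the collar seated at (245,400). I'll lower it.

Request:
apply_moves --claw '[-0.5,-0.5,-0.5,-0.5,-0.5]' --travel '[[-0.0026,-0.0013,0.015],[-0.0026,-0.0013,0.045],[-0.0026,-0.0013,0.08],[-0.0026,-0.0013,0.105],[-0.0026,-0.0013,0.115]]' --turn '[[0,0,0],[0,0,0],[0,0,0],[0,0,0],[0,0,0]]'

```text
t: 15.93
tcp_pos: [0.5339, -0.0156, 0.0521]
tool_rot: [0.692, 0.722, -0.001, -0.002]
force: [-0.9, -0.4, -1.5]
finger_gap: 0.594
gripper_force: 32.1
```

Request:
apply_moves --claw '[-0.5,-0.5,-0.5,-0.5,-0.5]' --travel '[[0,0,0],[0,0,0.003],[0,0,0.006],[0,0,0.009],[0,0,0.009]]' --turn '[[0,0,0],[0,0,0],[0,0,0],[0,0,0],[0,0,0]]'

```text
t: 16.35
tcp_pos: [0.5361, -0.0162, 0.0479]
tool_rot: [0.692, 0.722, 0.0, 0.001]
force: [0.1, 0.1, -0.7]
finger_gap: 0.592
gripper_force: 32.2
```

Request:
apply_moves --claw '[-0.5,-0.5,-0.5,-0.5]' --travel '[[0,0,0],[0,0,0],[0,0,0.002],[0,0,0.002]]' --turn '[[0,0,0],[0,0,0],[0,0,0],[0,0,0]]'

```text
t: 16.68
tcp_pos: [0.5356, -0.0162, 0.0457]
tool_rot: [0.692, 0.722, 0.0, 0.0]
force: [-0.3, -0.2, -0.7]
finger_gap: 0.596
gripper_force: 32.2
```

```bash
python3 -c "
from p import *
plan([(535.3,-15,41,2.5)])"
```

```text
now [535.6 -16.2  45.7] 2.5 tilt [ 0.0001 -0.    ] F [-0.3 -0.2 -0.7] t 16.68 gap 0.596
[535.3 -15.   41.    2.5] 0 travel [0.0015, -0.0003, 0.0059] turn z -0.0001
```

Request:
apply_moves --claw '[-0.5,-0.5,-0.5,-0.5,-0.5]' --travel '[[0.0015,0,0.002],[0.0015,0,0.004],[0.0015,0,0.005],[0.0015,0,0.006],[0.0015,0,0.006]]' --turn '[[0,0,0],[0,0,0],[0,0,0],[0,0,0],[0,0,0]]'

```text
t: 17.1
tcp_pos: [0.5354, -0.0149, 0.0407]
tool_rot: [0.692, 0.722, -0.0, -0.0]
force: [-0.9, -0.0, -0.9]
finger_gap: 0.59
gripper_force: 32.2
```

Request:
apply_moves --claw '[-0.5,-0.5,-0.5]' --travel '[[0,0,0.0005],[0,0,0.001],[0,0,0.001]]' --turn '[[0,0,0],[0,0,0],[0,0,0]]'

```text
t: 17.35
tcp_pos: [0.5355, -0.0149, 0.0403]
tool_rot: [0.692, 0.722, 0.0, -0.0]
force: [-0.3, 0.6, 1.8]
finger_gap: 0.59
gripper_force: 32.4
```

Request:
apply_moves --claw '[-0.5,-0.5,-0.5]' --travel '[[0,0,0.0005],[0,0,0.0005],[0,0,0.0005]]' --turn '[[0,0,0],[0,0,0],[0,0,0]]'

```text
t: 17.6
tcp_pos: [0.5356, -0.0149, 0.0401]
tool_rot: [0.692, 0.722, 0.0, 0.0]
force: [-1.0, 1.1, 5.1]
finger_gap: 0.59
gripper_force: 32.7
```

Request:
apply_moves --claw '[0.4,0.7,1,1,1]' --travel '[[0,0,0],[0,0,0],[0,0,0],[0,0,0],[0,0,-0.02]]' --turn '[[0,0,0],[0,0,0],[0,0,0],[0,0,0],[0,0,0]]'

```text
t: 18.02
tcp_pos: [0.5337, -0.0147, 0.0536]
tool_rot: [0.692, 0.722, -0.001, -0.002]
force: [-0.7, 0.3, -1.0]
finger_gap: 0.998
gripper_force: 0.0
```

Request:
apply_moves --claw '[1,1,1,1,1]' --travel '[[0,0,-0.05],[0,0,-0.1],[0,0,-0.14],[0,0,-0.14],[0,0,-0.14]]' --turn '[[0,0,0],[0,0,0],[0,0,0],[0,0,0],[0,0,0]]'

```text
t: 18.43
tcp_pos: [0.537, -0.0153, 0.1698]
tool_rot: [0.692, 0.722, 0.001, 0.002]
force: [-0.3, -0.5, 0.1]
finger_gap: 0.996
gripper_force: 0.0
```

```bash
python3 -c "
from p import *
plan([(447.3,-257,110,12),(447.3,-257,0,12)])"
```

```text
now [537.  -15.3 169.8] 2.5 tilt [ 0.0052 -0.0013] F [-0.3 -0.5  0.1] t 18.43 gap 0.996
[ 447.3 -257.   110.    12. ] 0 travel [-0.1485, -0.0626, 0.0374] turn z -0.0264
[ 447.3 -257.   110.    12. ] 1 travel [-0.1428, -0.0747, 0.0374] turn z -0.0264
[ 447.3 -257.     0.    12. ] 0 travel [0.0, 0.0, 0.1375] turn z -0.0
```

Request:
apply_moves --claw '[1,1,1,1,1]' --travel '[[-0.1485,-0.0626,0],[-0.1485,-0.0626,0],[-0.1485,-0.0626,0],[-0.1485,-0.0626,0.02],[-0.1485,-0.0626,0.037]]' --turn '[[0,0,-0.0264],[0,0,-0.0264],[0,0,-0.0264],[0,0,-0.0264],[0,0,-0.0264]]'

```text
t: 18.85
tcp_pos: [0.4894, -0.1384, 0.1366]
tool_rot: [0.663, 0.749, -0.0, -0.001]
force: [-0.3, 0.4, -0.8]
finger_gap: 0.999
gripper_force: 0.0
```

Request:
apply_moves --claw '[1,1,1,1,1]' --travel '[[-0.143,-0.075,0.037],[-0.143,-0.075,0.037],[-0.143,-0.075,0.037],[-0.143,-0.075,0.037],[-0.143,-0.075,0.037]]' --turn '[[0,0,-0.0264],[0,0,-0.0264],[0,0,-0.0264],[0,0,-0.0264],[0,0,-0.0264]]'

```text
t: 19.27
tcp_pos: [0.4437, -0.2586, 0.1063]
tool_rot: [0.631, 0.776, 0.0, -0.002]
force: [-0.4, -0.2, 0.4]
finger_gap: 1.004
gripper_force: 0.0
```

Request:
apply_moves --claw '[1,1,1,1,1]' --travel '[[0,0,0.05],[0,0,0.09],[0,0,0.09],[0,0,0.09],[0,0,0.09]]' --turn '[[0,0,0],[0,0,0],[0,0,0],[0,0,0],[0,0,0]]'

```text
t: 19.68
tcp_pos: [0.4461, -0.2559, 0.0372]
tool_rot: [0.629, 0.778, 0.0, -0.0]
force: [-0.2, -0.3, 0.3]
finger_gap: 0.999
gripper_force: 0.0
```

```bash
python3 -c "
from p import *
plan([(447.3,-257,0,12)])
for n in('side','top'):
    s=snap(n,n+'9.png');P=cloud(s)
    a=near(P,(.4475,-.257),.075,.006,.016); print(n,len(a),rect(a))
    a=near(P,(.535,-.015),.02,.06,.11); print(len(a),a[:,2].max() if len(a) else 0)
    q=near(P,(.535,-.015),.035,.04,.085); print(rect(q))
"
```

```text
now [ 446.1 -255.9   37.2] 12.1 tilt [0.0001 0.0001] F [-0.2 -0.3  0.3] t 19.68 gap 0.999
[ 447.3 -257.     0.    12. ] 0 travel [-0.0016, 0.0012, 0.0465] turn z 0.0004
side 931 (array([ 448.4, -259.5]), array([ 61.6, 117.9]), 11.7)
207 0.09300006002289263
(array([530.7, -24.8]), array([32.5, 52.8]), 55.5)
top 165 (array([ 462.7, -219.2]), array([23.6, 65.3]), 37.0)
255 0.09510988949839481
(array([534.9, -13.5]), array([50.1, 50.5]), 89.9)
```

Request:
apply_moves --claw '[1,1,1,1,1]' --travel '[[-0.0016,0.0014,0.02],[-0.0016,0.0014,0.04],[-0.0016,0.0014,0.044],[-0.0016,0.0014,0.044],[-0.0016,0.0014,0.044]]' --turn '[[0,0,0],[0,0,0],[0,0,0],[0,0,0],[0,0,0]]'

```text
t: 20.2
tcp_pos: [0.4475, -0.2582, 0.0026]
tool_rot: [0.629, 0.777, -0.0, 0.001]
force: [0.2, -0.7, -0.0]
finger_gap: 1.003
gripper_force: 0.0
```

Request:
apply_moves --claw '[0.8,0.6,0.5,0.5,0.5]' --newtons 35 --travel '[[0,0,0],[0,0,0],[0,0,0],[0,0,0],[0,0,0]]' --turn '[[0,0,0],[0,0,0],[0,0,0],[0,0,0],[0,0,0]]'

```text
t: 20.62
tcp_pos: [0.447, -0.258, 0.0016]
tool_rot: [0.629, 0.777, -0.0, 0.0]
force: [-0.3, 0.7, 0.6]
finger_gap: 0.749
gripper_force: 0.1
```

```bash
python3 -c "
from p import *
plan([(447.3,-257,-1,12)])"
```

```text
now [ 447.  -258.     1.6] 12.0 tilt [ 0.0003 -0.0003] F [-0.3  0.7  0.6] t 20.62 gap 0.749
[ 447.3 -257.    -1.    12. ] 0 travel [0.0012, 0.0006, 0.0032] turn z -0.0
```

Request:
apply_moves --claw '[0.5,0.5,0.3,0,-0.3]' --travel '[[0.0012,0,0.0035],[0.0012,0,0.0035],[0.0012,0,0.0035],[0.0012,0,0.0035],[0.0012,0,0.0035]]' --turn '[[0,0,0],[0,0,0],[0,0,0],[0,0,0],[0,0,0]]'

```text
t: 21.03
tcp_pos: [0.4466, -0.2567, -0.0008]
tool_rot: [0.629, 0.777, 0.0, -0.0]
force: [-1.7, 1.1, 8.1]
finger_gap: 0.695
gripper_force: 35.9
```

Request:
apply_moves --claw '[-0.3,-0.3,-0.3,-0.3]' --travel '[[0,0,0],[0,0,0],[0,0,0],[0,0,0]]' --turn '[[0,0,0],[0,0,0],[0,0,0],[0,0,0]]'

```text
t: 21.37
tcp_pos: [0.4466, -0.2567, -0.0008]
tool_rot: [0.629, 0.777, 0.0, -0.0]
force: [-0.3, 0.8, 8.8]
finger_gap: 0.697
gripper_force: 35.9
```

Request:
apply_moves --claw '[-0.3,-0.3,-0.3,-0.3,-0.3]' --travel '[[0,0,-0.02],[0,0,-0.05],[0,0,-0.09],[0,0,-0.14],[0,0,-0.18]]' --turn '[[0,0,0],[0,0,0],[0,0,0],[0,0,0],[0,0,0]]'

```text
t: 21.78
tcp_pos: [0.4466, -0.2568, 0.1442]
tool_rot: [0.629, 0.777, 0.0, -0.0]
force: [0.6, 0.6, -1.6]
finger_gap: 0.694
gripper_force: 38.2
```

Request:
apply_moves --claw '[-0.3,-0.3,-0.3]' --travel '[[0,0,0],[0,0,0],[0,0,0]]' --turn '[[0,0,0],[0,0,0],[0,0,0]]'

```text
t: 22.03
tcp_pos: [0.4462, -0.2564, 0.142]
tool_rot: [0.629, 0.777, 0.0, -0.001]
force: [-0.5, 0.4, -0.2]
finger_gap: 0.694
gripper_force: 38.2
```

```bash
python3 -c "
from p import *
plan([(535.4,-15,142,2.5)])
s=snap('side','side10.png');P=cloud(s); c=np.array(manip.sense()['tcp_pos'])
px=s['pixels'].astype(int);w=(px[...,0]>px[...,2]*1.4)&(px[...,0]>40)
a=near(P[w],c[:2],.08,c[2]-.03,c[2]+.03);print(len(a),np.percentile(a[:,2],[2,50,98]),rect(a))
A=np.c_[a[:,:2]-c[:2],np.ones(len(a))];m=abs(a[:,2]-np.median(a[:,2]))<.004
print('plane',np.linalg.lstsq(A[m],a[m,2],rcond=None)[0])
"
```

```text
now [ 446.2 -256.4  142. ] 12.0 tilt [-0.0009  0.0008] F [-0.5  0.4 -0.2] t 22.03 gap 0.694
[535.4 -15.  142.    2.5] 0 travel [0.136, 0.0859, 0.0] turn z 0.0264
[535.4 -15.  142.    2.5] 1 travel [0.1426, 0.0744, 0.0] turn z 0.0264
1084 [0.14383417 0.15144048 0.15335183] (array([ 442.2, -260.6]), array([ 74.1, 117.3]), 11.6)
plane [ 0.0071548  -0.01091529  0.15109814]
```

Request:
apply_moves --claw '[-0.3,-0.3,-0.3,-0.3,-0.3]' --travel '[[0.03,0.02,0],[0.08,0.05,0],[0.12,0.076,0],[0.136,0.086,0],[0.136,0.086,0]]' --turn '[[0,0,0.0264],[0,0,0.0264],[0,0,0.0264],[0,0,0.0264],[0,0,0.0264]]'

```text
t: 22.5
tcp_pos: [0.4905, -0.132, 0.1404]
tool_rot: [0.659, 0.752, -0.0, -0.003]
force: [-0.6, -0.2, -0.6]
finger_gap: 0.692
gripper_force: 38.2
```

Request:
apply_moves --claw '[-0.3,-0.3,-0.3,-0.3,-0.3]' --travel '[[0.04,0.02,0],[0.09,0.047,0],[0.125,0.065,0],[0.1426,0.0744,0],[0.1426,0.0744,0]]' --turn '[[0,0,0.0264],[0,0,0.0264],[0,0,0.0264],[0,0,0.0264],[0,0,0.0264]]'

```text
t: 22.92
tcp_pos: [0.5361, -0.0131, 0.1409]
tool_rot: [0.69, 0.724, -0.0, -0.001]
force: [0.3, -1.0, 0.2]
finger_gap: 0.692
gripper_force: 38.2
```

Request:
apply_moves --claw '[-0.3,-0.3,-0.3,-0.3,-0.3]' --travel '[[0,0,0],[0,0,0],[0,0,0],[0,0,0],[0,0,0]]' --turn '[[0,0,0],[0,0,0],[0,0,0],[0,0,0],[0,0,0]]'

```text
t: 23.33
tcp_pos: [0.5358, -0.0167, 0.1424]
tool_rot: [0.692, 0.722, -0.0, -0.0]
force: [-0.2, -0.5, -0.9]
finger_gap: 0.694
gripper_force: 38.2
```

```bash
python3 -c "
from p import *
plan([(535.4,-14.5,105,2.5)])
s=snap('side','side11.png');P=cloud(s); c=np.array(manip.sense()['tcp_pos'])
px=s['pixels'].astype(int);w=(px[...,0]>px[...,2]*1.4)&(px[...,0]>40)
a=near(P[w],c[:2],.08,c[2]+.003,c[2]+.015);print(len(a),np.percentile(a[:,2],[2,50,98]),rect(a))
cv2.imwrite('pics/c11.png',cv2.resize(s['pixels'][120:260,170:310,::-1],None,fx=4,fy=4,interpolation=2))
"
```

```text
now [535.8 -16.7 142.4] 2.4 tilt [-0.0003 -0.    ] F [-0.2 -0.5 -0.9] t 23.33 gap 0.694
[535.4 -14.5 105.    2.5] 0 travel [0.0028, -0.0004, 0.0468] turn z -0.0006
544 [0.14582998 0.15160965 0.15368085] (array([537.5, -22. ]), array([ 62.5, 115. ]), 2.3)
```

View pics/c11.png

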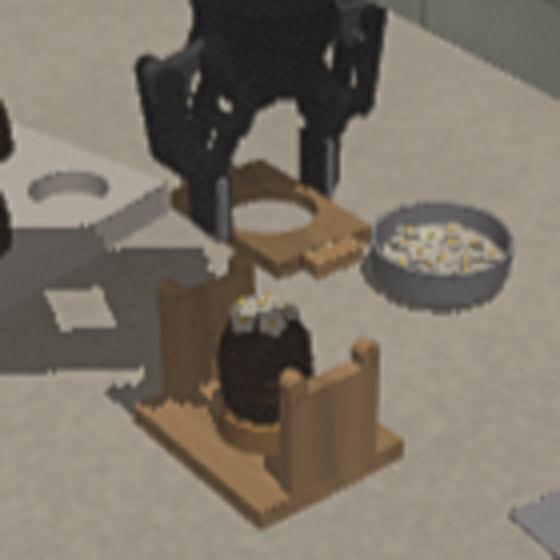

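The crop shows the egg upright in the collar at about (265,370). The plate is level in the fingers above it at (270,215), its tongue at (335,255) heading for the slot at (330,375).

Request:
apply_moves --claw '[-0.3,-0.3,-0.3,-0.3,-0.3]' --travel '[[0.0034,-0.0007,0.02],[0.0034,-0.0007,0.045],[0.0034,-0.0007,0.062],[0.0034,-0.0007,0.062],[0.0034,-0.0007,0.062]]' --turn '[[0,0,0],[0,0,0],[0,0,0],[0,0,0],[0,0,0]]'

```text
t: 23.8
tcp_pos: [0.535, -0.0131, 0.0925]
tool_rot: [0.692, 0.722, -0.0, -0.001]
force: [0.7, -0.1, 0.8]
finger_gap: 0.691
gripper_force: 38.2
```

Request:
apply_moves --claw '[-0.3,-0.3,-0.3]' --travel '[[0,0,0],[0,0,0],[0,0,0]]' --turn '[[0,0,0],[0,0,0],[0,0,0]]'

```text
t: 24.05
tcp_pos: [0.5362, -0.0131, 0.0939]
tool_rot: [0.692, 0.722, 0.001, 0.001]
force: [-0.7, -0.4, 0.1]
finger_gap: 0.695
gripper_force: 38.2
```

```bash
python3 -c "
from p import *
plan([(535.1,-14,75,2.5)])
s=snap('side','side12.png');P=cloud(s); c=np.array(manip.sense()['tcp_pos'])
px=s['pixels'].astype(int);w=(px[...,0]>px[...,2]*1.4)&(px[...,0]>40)
a=near(P[w],c[:2],.08,c[2]+.005,c[2]+.015);print(len(a),np.percentile(a[:,2],[2,50,98]),rect(a))
cv2.imwrite('pics/c12.png',cv2.resize(s['pixels'][150:260,180:300,::-1],None,fx=5,fy=5,interpolation=2))
"
```

```text
now [536.2 -13.1  93.9] 2.5 tilt [ 0.0021 -0.0005] F [-0.7 -0.4  0.1] t 24.05 gap 0.695
[535.1 -14.   75.    2.5] 0 travel [-0.0011, -0.0014, 0.0236] turn z -0.0001
478 [0.09917052 0.10332149 0.10537915] (array([534.9, -21.4]), array([ 73. , 110.2]), 9.9)
```

View pics/c12.png

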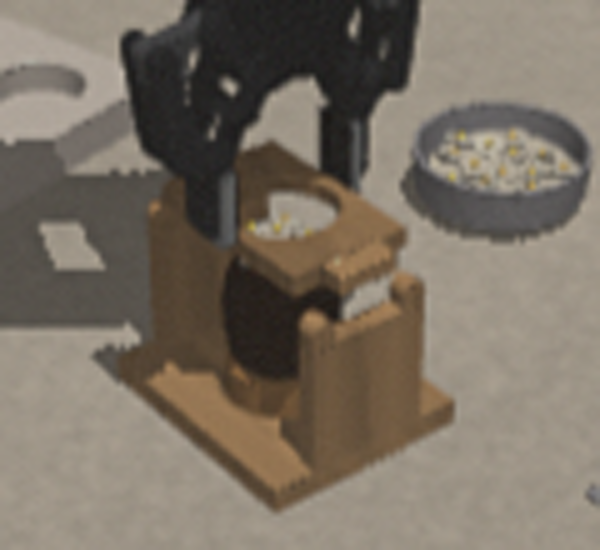

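The crop shows the near tongue (325–398, 260) directly above the slot between the horns at 313 and 405. The hole sits over the flowers, so I'll lower it gently.

Request:
apply_moves --claw '[-0.3,-0.3,-0.3,-0.3,-0.3]' --travel '[[-0.0008,-0.0009,0.003],[-0.0008,-0.0009,0.007],[-0.0008,-0.0009,0.011],[-0.0008,-0.0009,0.014],[-0.0008,-0.0009,0.014]]' --turn '[[0,0,0],[0,0,0],[0,0,0],[0,0,0],[0,0,0]]'

```text
t: 24.52
tcp_pos: [0.5342, -0.0134, 0.081]
tool_rot: [0.692, 0.722, -0.0, -0.001]
force: [0.4, 0.1, -0.5]
finger_gap: 0.691
gripper_force: 38.2
```

Request:
apply_moves --claw '[-0.3,-0.3,-0.3,-0.3,-0.3]' --travel '[[0,0,0.002],[0,0,0.004],[0,0,0.006],[0,0,0.008],[0,0,0.008]]' --turn '[[0,0,0],[0,0,0],[0,0,0],[0,0,0],[0,0,0]]'

```text
t: 24.93
tcp_pos: [0.5348, -0.0136, 0.0754]
tool_rot: [0.692, 0.722, 0.0, 0.0]
force: [-0.1, -0.3, -0.0]
finger_gap: 0.697
gripper_force: 38.5
```

Request:
apply_moves --claw '[-0.3,-0.3,-0.3,-0.3]' --travel '[[0,0,0.0006],[0,0,0.0012],[0,0,0.0012],[0,0,0.0012]]' --turn '[[0,0,0],[0,0,0],[0,0,0],[0,0,0]]'

```text
t: 25.27
tcp_pos: [0.5348, -0.0136, 0.0753]
tool_rot: [0.691, 0.722, 0.0, 0.0]
force: [-1.1, -0.0, 6.9]
finger_gap: 0.693
gripper_force: 39.2
```

Contact came at z 75.3, against 75.2 expected for the slot floors. I'll release, rise, back away and check.

Request:
apply_moves --claw '[0.6,0.8,1,1,1]' --travel '[[0,0,0],[0,0,0],[0,0,0],[0,0,0],[0,0,-0.01]]' --turn '[[0,0,0],[0,0,0],[0,0,0],[0,0,0],[0,0,0]]'

```text
t: 25.68
tcp_pos: [0.5336, -0.0133, 0.0812]
tool_rot: [0.692, 0.722, -0.001, -0.001]
force: [-0.2, -0.2, 1.1]
finger_gap: 0.999
gripper_force: 0.0
```

Request:
apply_moves --claw '[1,1,1,1,1]' --travel '[[0,0,-0.03],[0,0,-0.07],[0,0,-0.12],[0,0,-0.16],[0,0,-0.16]]' --turn '[[0,0,0],[0,0,0],[0,0,0],[0,0,0],[0,0,0]]'

```text
t: 26.1
tcp_pos: [0.539, -0.0143, 0.2174]
tool_rot: [0.691, 0.722, 0.004, 0.006]
force: [1.3, -0.2, 0.8]
finger_gap: 0.997
gripper_force: 0.0
```

Request:
apply_moves --claw '[1,1,1,1,1]' --travel '[[0.18,-0.06,0],[0.18,-0.06,0],[0.18,-0.06,0],[0.18,-0.06,0],[0.18,-0.06,0]]' --turn '[[0,0,0],[0,0,0],[0,0,0],[0,0,0],[0,0,0]]'

```text
t: 26.52
tcp_pos: [0.4769, 0.1322, 0.2102]
tool_rot: [0.69, 0.724, -0.001, -0.002]
force: [-0.5, -0.2, -0.3]
finger_gap: 0.996
gripper_force: 0.0
```

Request:
apply_moves --claw '[1,1,1,1]' --travel '[[0.06,0,0],[0.06,0,0],[0.06,0,0],[0.06,0,0]]' --turn '[[0,0,0],[0,0,0],[0,0,0],[0,0,0]]'

```text
t: 26.85
tcp_pos: [0.4785, 0.1759, 0.2102]
tool_rot: [0.691, 0.723, -0.0, 0.0]
force: [0.2, 0.4, -0.3]
finger_gap: 1.003
gripper_force: 0.0
```

```bash
python3 -c "
from p import *
plan([])
for n in('side','top'):
    s=snap(n,n+'13.png');P=cloud(s)
    a=near(P,(.5353,-.015),.07,.080,.0885);a=a[abs(a[:,1]+.015)<.045]
    A=np.c_[a[:,:2]-(.5353,-.015),np.ones(len(a))];print(n,len(a),np.median(a[:,2]),np.linalg.lstsq(A,a[:,2],rcond=None)[0],rect(a))
a=cv2.imread('pics/side13.png')[150:260,180:300]; b=cv2.imread('pics/top13.png')[170:280,212:332]
cv2.imwrite('pics/c13.png',cv2.resize(np.hstack([a,b]),None,fx=3.3,fy=3.3,interpolation=2))"
```

```text
now [478.5 175.9 210.2] 2.6 tilt [-0.0001 -0.0007] F [ 0.2  0.4 -0.3] t 26.85 gap 1.003
side 576 0.08460376824391733 [0.00626064 0.00109986 0.08443939] (array([536.2, -15. ]), array([62.8, 91.1]), 1.4)
top 804 0.08599964276060978 [-0.00068324 -0.00145222  0.08582054] (array([534.9, -14.8]), array([60.6, 91. ]), 1.6)
```

View pics/c13.png

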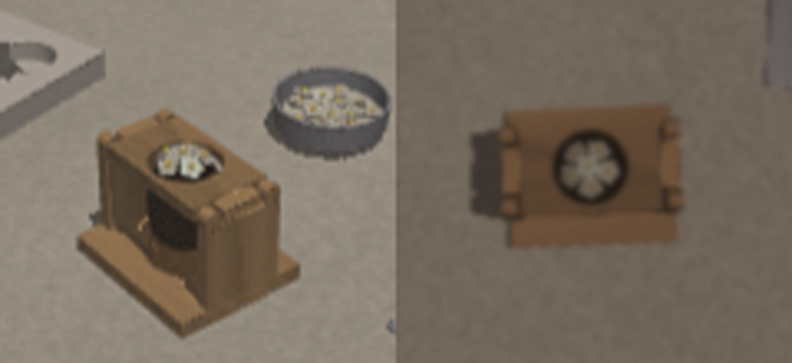

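The plate top measures 86 mm and is level, both tongues lie between their horns ((125,130) and (235,200) left), and the egg's flowers are centred in the hole at (590,165) right. I'm handing it in.

```bash
python3 -c "
from station import manip
print(manip.sign_off())"
```

```text
the job is handed in; nothing more can be done
None
```

The job is handed in, at about 27 s of the 67 s allowed: the collar is flat in the recess, the egg is upright in it, and the retaining plate is level with both tongues down in the slots; the hand-in gave no verdict.

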